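# Close up the topping bin

## Robot

A 6-joint arm with a two-finger parallel gripper is mounted at the origin on the work surface. World frame = base frame: x ahead of the robot, y to its left, z up, the work surface at z = 0. Lengths are in m, angles in rad, forces in N, time in s.
With the tool pointing down it reaches from about 0.25 to 0.725 m from the base axis. Payload 4 kg.
Tool frame: the origin (TCP) lies midway between the tips of the shut fingers; the grasp point (between the pads) lies 19 mm behind it; z points along the fingers, y is the line along which they close (so a half turn about z gives the same grasp; the last joint's range is limited). The gripper opens to 85 mm and grips with 20 to 120 N. Pads are 22 mm wide; open, the fingers measure 114 mm over their backs; the gripper's body (76 mm by 85 mm) begins 54 mm behind the grasp point. The pads swing forward as they close: fully open they stand 13 mm farther back than shut.
Start: joints at [1.107, 0.241, 0.005, 1.335, 0, 1.571], TCP at [0.224, 0.447, 0.231] pointing down, gripper open.
Joint ranges: [-2.72, 2.72], [-1.05, 1.87], [-1.09, 1.28], [-1.99, 2.15], [-1.42, 1.44], [-3.14, 3.14]. Speed limits (rad/s): [2.79, 2.79, 3.14, 3.14, 3.14, 3.14].

## Interface

Orientations are given as a unit quaternion [x, y, z, w].
In Python, from workcell import status, camera, get_calibration, ticket gives the robot as it stands.
- The arm moves only by the shell command python3 -m creep 'ROWS' [OPENING]. ROWS is JSON, a list of rows, each a list of 6 numbers: the shift along the world's x, y, z in cm, then the turn, a rotation vector about the world's x, y, z in degrees. A call has 1 to 8 rows; each row shifts and turns the commanded pose from where the row before left it; what a row does not reach is not made up. A row lasts 1/10 s, in which the tool goes at most 50 mm and 8.59 degrees, less where a joint would pass 70% of its speed; a pose out of reach is approached as far as the arm can. A call is refused whole if a number of a shift passes 5 or a number of a turn 8.59, either way. A call with a gripper value outside its range is refused whole. OPENING is the opening, from -1 (shut) to 1 (fully open), so that 0 is half open, set as the call begins (- or left out, the last holds). The fingers move at their own pace and stop on an object; the grip force is fixed at half the most. Time passes only in rows, so rows that do not move let the fingers close. It gives the time, the measured TCP pose, the force, the opening and the grip force at its end, in the units of the state.
- status.get_obs(): the state, without advancing time (a new reading comes with each control period).
- camera(name): name is "scene" or "side" or "wrist"; returns the picture (480x640x3 uint8, red, green, blue); there is no depth.
- get_calibration(name): a dict with "fx", "fy", "cx", "cy" (pixels), "rvec" (rotation vector, rad) and "tvec" (3), from world to camera coordinates, as OpenCV has them; the wrist camera has in their place "tool_from_camera" (4x4, takes a point from camera to tool coordinates, whose origin is the TCP and whose axes are the flange's). Camera axes: x right, y down, z forward; pixel columns grow to the right and rows downward; lengths in m; the calibration is good to about 2 mm. The wrist camera is an equidistant fisheye: a pixel r from the principal point sees the ray r / f radians off the axis. A picture is of the moment at which its call begins: read the wrist's pose just before it. get_calibration takes no time and is no camera call.
- ticket.job_done(): hands the job in; it is judged then, once.
The state is a dict: "clock": time; "joint_pos": joint angles; "joint_vel": joint speeds; "tau": joint torques, N m; "eef_pos": TCP position; "tool_rot": TCP orientation; "ft_force": force on the tool from outside, world axes, zero at the start; "ft_torque": the same for the moment, N m; "grip_width": finger opening in m; "grasp_force": force on a finger pad.
Only numpy, scipy, OpenCV 4.12 (cv2) and the standard library are available. Lean on these libraries where they do the work, as an engineer would, in place of code of your own. Each camera call takes 0.05 s, during which the arm holds its last target. There are 200 camera calls.

## Task

The lemon pan is sticking out of the front of the open topping bin. Push the pan in until it stops at the back, then lower the hinged lid gently until it is fully closed, and then slide the bolt on top of the lid fully home into its keeper. Leave the other things on the counter where they are.

Things in the scene. Friction and masses are not known exactly. Their poses are not given: they have to be found in the camera images.
- bin: fixed metal housing, 240 x 200 x 85 mm, open at the top and front. Origin: centre of its underside, on the counter. x points from the open front (x = -120 mm) to the back wall (inner face x = +115 mm) at the hinge side, y across, z up. Floor 8 mm thick; side and back walls 5 mm thick, 85 mm high, inside 190 mm wide
- keeper (a point): top of the keeper that receives the bolt: a dark steel staple, 30 mm wide along the bin's x, on the outside of the bin's -y side wall (bin frame x = -40, y = -106, z = 115 mm). Axes as the bin
- pan: loose steel pan of lemons (fast in it), 210 (x) x 184 (y) x 60 mm high, about 0.7 kg. Origin: centre of its underside. It slides on the bin's floor between the side walls, its x along the bin's. Home against the back wall, its origin is at bin x = +10 mm, its front face at x = -95 mm; it starts 45 to 75 mm short of that, out of the front. While it sticks out, the lid's flap lands on it
- lid (a joint): angle of the grey hinged lid, rad: 0 closed flat on the bin, starts at 1.15 to 1.45 (nearly upright, leaning to the front), stop at 1.6. Stiff hinge: it stays at any angle; 1 to 5 N near its front edge moves it. Plate 235 mm from hinge to front edge, 200 mm wide, 5 mm thick; closed, its outer face is 90 mm above the counter
- lid_hinge (a point): middle of the hinge line, on the lid's underside at the back: bin frame x = +120, y = 0, z = 85 mm; the hinge runs along the bin's y. Axes turn with the lid: -x runs from hinge to front edge, z is the outer face's normal (the face lies 5 mm above this point)
- lid_edge (a point): middle of the lid's front edge, on the outer face, 235 mm from the hinge; axes as lid_hinge. Here a 35 mm flap hangs from the underside (closed, it stands before the pan) and a low rib, 90 mm long, 8 mm deep, 12 mm high, stands on the outer face, centred
- bolt (a joint): travel of the slide bolt on the lid's outer face, in m: 0 drawn back, 0.030 fully home in the keeper; starts between 0 and 0.006. It slides along the bin's -y, resists with about 1.5 N and stays where it is left.
- bolt_knob (a point): centre of the top of the bolt's upright knob, a dark steel cylinder 14 mm across, topping out 29 mm above the lid's outer face, 160 mm from the hinge, 35 mm (joint 0) to 65 mm (joint 0.030) to the -y side of the lid's middle. A guide 30 mm wide, 10 mm high lies on the lid at y = -77 to -99 mm; the lid is bare on the knob's other side
- tin: bystander: paper-labelled can, 56 mm across, 75 mm high, near the keeper side of the bin. Origin: centre of underside.
- ramekin: bystander: small white bowl, 72 mm across, 45 mm high, before the bin to one side of the pan. Origin: centre of underside.
- mug: bystander: steel mug, 72 mm across, 85 mm high, behind the hinge side of the bin. Origin: centre of underside.
- punnet: bystander: clear punnet of strawberries, 120 x 100 x 55 mm, on the green cutting board at the left. Origin: centre of underside.
- peeler: bystander: yellow-handled peeler, 160 mm long, on the cutting board. Origin: underside of its middle.
- spatula: bystander: spatula lying at the right. Origin at its underside.
- spray: bystander: blue bottle, 64 mm across, 190 mm high, at the left. Origin: centre of underside.

How it is judged:
By the outcome, as a careful person would: the job done as asked, in the order asked, and still so for the second after the job is handed in, with the robot touching nothing.
It also fails if it takes over 58 s, if anything falls off the work surface, if the arm or the gripper's body presses on something with over 40 N, if the wrist force passes 120 N, or if a joint passes its speed limit or range.

## Working session

There is one attempt and no reset: what is moved stays moved. The work goes in short steps, Python scripts to look and compute and a shell command to move; the robot and the scene stay as the last step left them, time stands still between calls to the robot, and variables do not carry over. Pictures are saved under pics/ and viewed, at most 10 in all, crops included, and the job is handed in when it is done.

```bash
mkdir -p pics; ls
python3 - <<'E'
from workcell import status,camera,get_calibration
import cv2
for n in("scene","side"):
    cv2.imwrite(f"pics/{n}0.png",cv2.cvtColor(camera(n),cv2.COLOR_RGB2BGR)); print(n,get_calibration(n))
o=status.get_obs();print(o)
E
```

```text
pics
scene {'fx': 445.1278249753464, 'fy': 445.1278249753464, 'cx': 326.32146390693794, 'cy': 242.60928077138286, 'rvec': array([ 1.97895557,  1.2080093 , -0.55884365]), 'tvec': array([-0.29299413, -0.21389442,  1.60542555])}
side {'fx': 507.5061909578968, 'fy': 507.5061909578968, 'cx': 318.09758327559786, 'cy': 238.4857175377905, 'rvec': array([ 1.91993087, -1.1889827 ,  0.58727905]), 'tvec': array([-0.23372058,  0.37087576,  0.8686802 ])}
{'clock': 0.1, 'joint_pos': array([1.10698073e+00, 2.41351075e-01, 3.87878858e-03, 1.33524459e+00,
       1.34235810e-05, 1.57079111e+00]), 'joint_vel': array([-0.001077  , -0.00130517,  0.00549377,  0.00040086,  0.00032006,
       -0.0001841 ]), 'tau': array([ 2.55726917e-05, -3.73138511e+01,  2.53009593e+01,  1.08446163e-02,
        7.22299455e-05,  2.71396132e-06]), 'eef_pos': array([0.22342139, 0.44666428, 0.23050287]), 'tool_rot': array([ 2.29832028e-01,  9.73229838e-01, -9.33026335e-04, -2.27239359e-04]), 'ft_force': array([ 0.40357068, -0.37146709,  0.71221384]), 'ft_torque': array([-0.01440353, -0.00598155, -0.01887652]), 'grasp_force': 0.0, 'grip_width': 0.0855760948860339}
```

View pics/scene0.png

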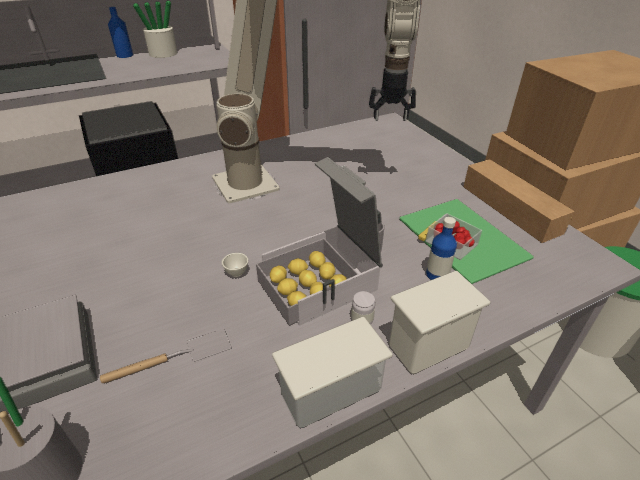

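View pics/side0.png

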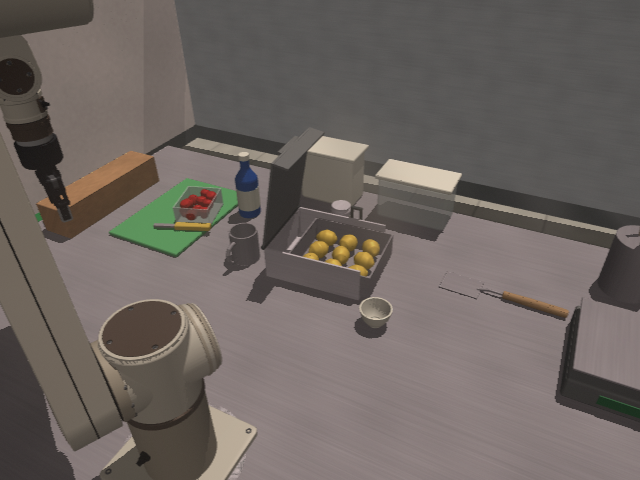

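Run:
```python
import cv2
a=cv2.imread("pics/scene0.png")[150:330,220:400];cv2.imwrite("pics/c1.png",cv2.resize(a,(720,720)[:2],interpolation=cv2.INTER_CUBIC)[:600] if 0 else cv2.resize(a,(594,594),interpolation=cv2.INTER_CUBIC))
b=cv2.imread("pics/side0.png")[120:340,225:425];cv2.imwrite("pics/c2.png",cv2.resize(b,(540,594),interpolation=cv2.INTER_CUBIC))
```

```text
(no output)
```

View pics/c1.png

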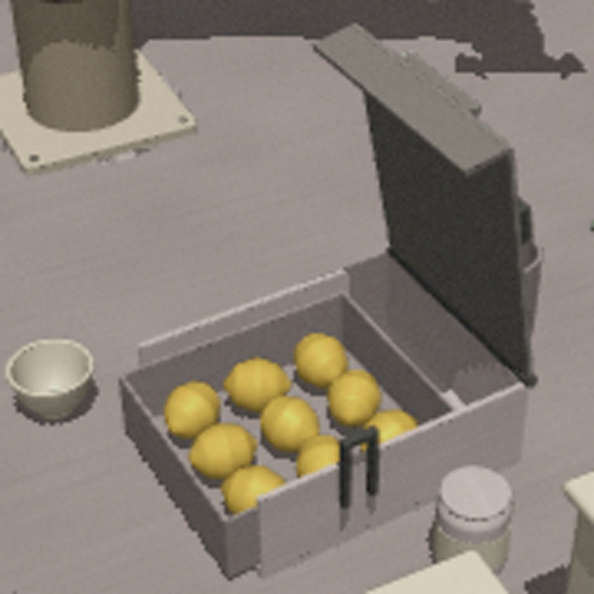

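View pics/c2.png

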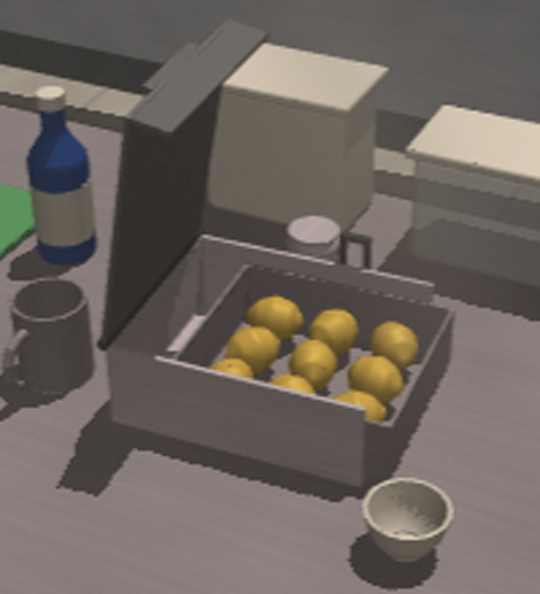

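```bash
cat > h.py <<'E'
import numpy as np,cv2
from workcell import status,camera,get_calibration
C={n:get_calibration(n) for n in("scene","side")}
def proj(n,P):
    c=C[n];K=np.array([[c["fx"],0,c["cx"]],[0,c["fy"],c["cy"]],[0,0,1]])
    return cv2.projectPoints(np.atleast_2d(np.array(P,float)),c["rvec"],c["tvec"],K,None)[0][:,0]
def w(p,b):
    c,s=np.cos(p[2]),np.sin(p[2]);b=np.asarray(b,float)
    return np.stack([p[0]+c*b[...,0]-s*b[...,1],p[1]+s*b[...,0]+c*b[...,1],b[...,2]],-1)
def lid(a,l):  # lid local (m) -> bin
    c,s=np.cos(a),np.sin(a);x,y,z=l
    return [.12+c*x+s*z,y,.085-s*x+c*z]
def onplane(n,uv,z):
    c=C[n];R=cv2.Rodrigues(c["rvec"])[0];o=-R.T@c["tvec"]
    d=R.T@np.array([(uv[0]-c["cx"])/c["fx"],(uv[1]-c["cy"])/c["fy"],1]);return o+d*(z-o[2])/d[2]
E
cat > fit.py <<'E'
from h import *
from scipy.optimize import least_squares
S=lambda u,v:(220+u/3.3,150+v/3.3); D=lambda u,v:(225+u/2.7,120+v/2.7)
B=[("scene",S(260,495),(-120,-100,85)),("scene",S(262,576),(-120,-100,0)),("scene",S(140,347),(-120,100,85)),("scene",S(521,460),(120,-100,0)),("scene",S(360,432),(-40,-106,115)),
("scene",S(388,250),(120,100,85)),("scene",S(531,381),(120,-100,85)),
("side",D(363,407),(-120,100,85)),("side",D(362,486),(-120,100,0)),("side",D(113,422),(120,100,0)),("side",D(106,348),(120,100,85)),("side",D(433,287),(-120,-100,85)),("side",D(203,237),(115,-95,85)),("side",D(355,238),(-40,-106,115))]
P=[("scene",S(228,518),(-105,-92,68)),("scene",S(122,380),(-105,92,68)),("scene",S(232,577),(-105,-92,8)),("side",D(453,313),(-105,-92,68)),("side",D(387,424),(-105,92,68))]
L=[("scene",S(360,25),(-235,100,5)),("scene",S(515,150),(-235,-100,5)),("scene",S(315,45),(-235,100,-35)),("scene",S(470,170),(-235,-100,-35)),
("side",D(228,22),(-235,-100,5)),("side",D(133,120),(-235,100,5)),("side",D(268,37),(-235,-100,-35)),("side",D(172,130),(-235,100,-35))]
def r(q):
    p=q[:3];out=[]
    for n,uv,b in B: out.append(proj(n,w(p,np.array(b)/1e3))[0]-uv)
    for n,uv,b in P: out.append(proj(n,w(p,np.array(b)/1e3+[q[4],0,0]))[0]-uv)
    for n,uv,b in L: out.append(proj(n,w(p,lid(q[3],np.array(b)/1e3)))[0]-uv)
    return np.ravel(out)
f=least_squares(r,[.45,.1,1.5,1.3,-.05],loss="soft_l1");print(f.x,np.round(f.fun.reshape(-1,2) if len(f.fun)>30 else f.fun,1).tolist())
p=f.x[:3]
for t,b in dict(panfront=(f.x[4]-.105,0,.068),home=(-.095,0,.068),hinge=(.12,0,.085),knob0=(-.04,-.035,.119),knob1=(-.04,-.065,.119),keeper=(-.04,-.106,.115)).items(): print(t,w(p,b).round(4))
print("edge",w(p,lid(f.x[3],(-.235,0,.005))).round(4))
print("ramekin",onplane("side",D(407,500),.045),onplane("scene",S(50,365),.045),"tin",onplane("scene",S(475,490),.075),"mug",onplane("side",D(50,305),.085))
E
python3 fit.py
```

```text
[ 0.58033023  0.00918818  1.64581613  1.38474044 -0.03567291] [[-0.2, 1.9], [0.2, 1.1], [-0.7, -1.0], [-0.2, 0.3], [0.0, 0.9], [0.5, 0.2], [-0.4, 0.8], [0.1, 0.9], [-0.6, 0.0], [-0.5, -0.6], [-0.7, -0.8], [0.1, -1.8], [-0.7, -0.3], [-0.1, -1.1], [0.4, 1.1], [-0.6, -1.8], [0.2, -0.1], [-0.7, -2.5], [0.9, 0.5], [-1.3, -1.0], [-0.2, -1.1], [-1.3, -0.5], [-1.4, 0.7], [-0.1, -1.7], [-3.3, -1.5], [0.4, -2.0], [-0.4, 1.1]]
panfront [ 0.5909 -0.1311  0.068 ]
home [ 0.5875 -0.0855  0.068 ]
hinge [0.5713 0.1289 0.085 ]
knob0 [ 0.6182 -0.0281  0.119 ]
knob1 [ 0.6481 -0.0258  0.119 ]
keeper [ 0.689  -0.0228  0.115 ]
edge [0.5742 0.0904 0.3169]
ramekin [ 0.44535216 -0.17608674  0.045     ] [ 0.43741992 -0.17827594  0.045     ] tin [0.74117712 0.04496701 0.075     ] mug [0.50345785 0.19964754 0.085     ]
```

```bash
python3 -m creep '[[1.2,-4,0,0,0,4],[1.2,-4,0,0,0,4],[1.2,-4,0,0,0,4],[1.2,-4,0,0,0,4],[1.2,-4,0,0,0,4],[1.2,-4,0,0,0,4],[1.2,-4,0,0,0,4],[1.2,-4,0,0,0,2.9]]' -1; python3 -m creep '[[0,-4,0,0,0,0],[0,-4,0,0,0,0],[0,-4,0,0,0,0],[0,-4,0,0,0,0],[2,-4.5,0,0,0,0],[3,-4.5,0,0,0,0],[4,-4.5,0,0,0,0],[4,-2,0,0,0,0]]'
```

```text
clock: 0.9
eef_pos: [0.3195, 0.1256, 0.2311]
tool_rot: [-0.039, 0.999, -0.0, 0.0]
ft_force: [0.9, -0.1, -0.7]
grip_width: -0.0002
grasp_force: 0.0
clock: 1.7
eef_pos: [0.4407, -0.1799, 0.231]
tool_rot: [-0.036, 0.999, -0.0, -0.0]
ft_force: [0.6, 0.1, 0.3]
grip_width: 0.0001
grasp_force: 0.0
```

```bash
python3 -m creep '[[4,0,0,0,0,0],[4,0,0,0,0,0],[4,0,-2,0,0,0],[2.4,0,-4,0,0,0],[0,0,-4,0,0,0],[0,0,-4,0,0,0],[0,0,-4,0,0,0],[0,0,0,0,0,0]]'
python3 - <<'E'
from h import *
cv2.imwrite("pics/s1.png",cv2.resize(cv2.cvtColor(camera("scene"),cv2.COLOR_RGB2BGR)[120:340,200:420],(594,594)))
E
```

```text
clock: 2.5
eef_pos: [0.5789, -0.175, 0.0442]
tool_rot: [-0.038, 0.999, 0.002, -0.007]
ft_force: [-1.5, -0.2, -1.3]
grip_width: 0.0001
grasp_force: 0.0
```

View pics/s1.png

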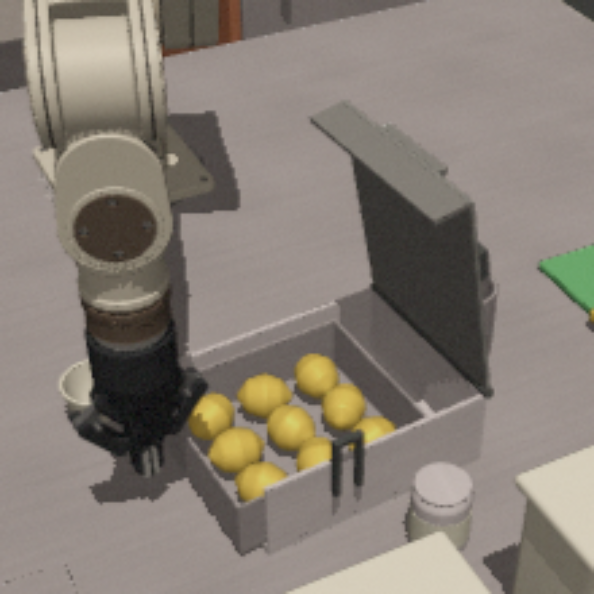

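```bash
python3 -m creep '[[1.3,0,1.2,0,0,0],[0,0.8,0,0,0,0],[0,0.8,0,0,0,0],[0,0.8,0,0,0,0],[0,0.8,0,0,0,0]]';python3 -m creep '[[0,0.6,0,0,0,0],[0,0.6,0,0,0,0],[0,0.6,0,0,0,0]]';python3 -m creep '[[0,0.6,0,0,0,0],[-0.1,0.6,0,0,0,0],[0,0.6,0,0,0,0]]'
```

```text
clock: 3.05
eef_pos: [0.5972, -0.1437, 0.0638]
tool_rot: [-0.038, 0.999, 0.0, 0.0]
ft_force: [-0.7, -0.2, -0.8]
grip_width: 0.0002
grasp_force: 0.0
clock: 3.35
eef_pos: [0.5978, -0.1271, 0.0635]
tool_rot: [-0.037, 0.999, -0.001, 0.0]
ft_force: [0.0, -2.8, 1.1]
grip_width: 0.0003
grasp_force: 1.7
clock: 3.65
eef_pos: [0.5966, -0.1087, 0.0635]
tool_rot: [-0.038, 0.999, -0.0, 0.0]
ft_force: [0.2, -4.3, 1.4]
grip_width: 0.0001
grasp_force: 1.9
```

```bash
python3 -m creep '[[0,-0.8,0,0,0,0],[0,0,-1.0,0,0,0],[0,0.8,0,0,0,0],[0,0.6,0,0,0,0],[-0.1,0.5,0,0,0,0]]';python3 -m creep '[[0,0.4,0,0,0,0],[0,0.4,0,0,0,0],[0,0,0,0,0,0]]'
```

```text
clock: 4.15
eef_pos: [0.5943, -0.0999, 0.0526]
tool_rot: [-0.037, 0.999, -0.003, -0.002]
ft_force: [-4.1, -15.8, -0.1]
grip_width: 0.0002
grasp_force: 7.7
clock: 4.45
eef_pos: [0.5917, -0.099, 0.0526]
tool_rot: [-0.035, 0.999, -0.009, -0.004]
ft_force: [-7.0, -26.3, 0.3]
grip_width: 0.0
grasp_force: 12.8
```

```bash
python3 -m creep '[[0,0.3,0,0,0,0],[0,0.3,0,0,0,0],[0,0,0,0,0,0]]'
```

```text
clock: 4.75
eef_pos: [0.5913, -0.0987, 0.0527]
tool_rot: [-0.033, 0.999, -0.014, -0.005]
ft_force: [-9.3, -39.7, -0.4]
grip_width: -0.0
grasp_force: 19.3
```

```bash
python3 -m creep '[[0,-1.5,0,0,0,0],[0,-3,0,0,0,0],[0,-2,2,0,0,-5],[-1,0,4.5,0,0,-8.5],[-3,0,4.5,0,0,-8.5],[-4,0,4.5,0,0,-8.5],[-4,0,4,0,0,-8.5],[-4,1,4,0,0,-8.5]]'
python3 - <<'E'
from h import *
cv2.imwrite("pics/s2.png",cv2.resize(cv2.cvtColor(camera("scene"),cv2.COLOR_RGB2BGR)[150:330,220:400],(594,594),interpolation=cv2.INTER_CUBIC))
E
```

```text
clock: 5.55
eef_pos: [0.4532, -0.1393, 0.269]
tool_rot: [0.371, 0.929, 0.001, 0.0]
ft_force: [-0.2, -0.2, 1.0]
grip_width: 0.0002
grasp_force: 0.0
```

View pics/s2.png

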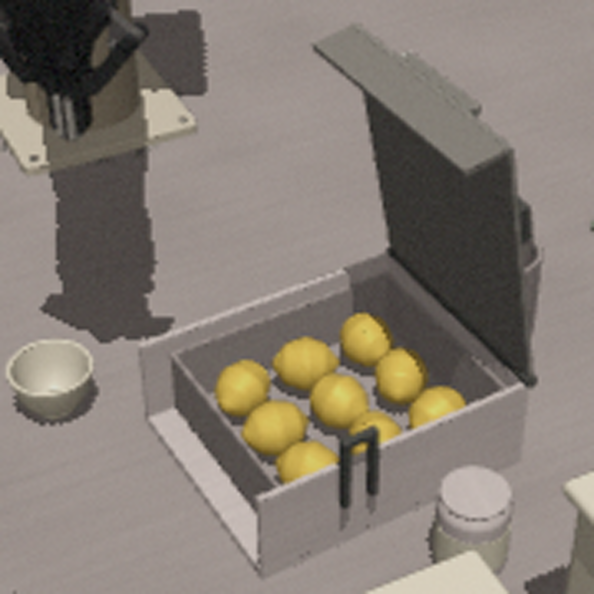

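```bash
python3 -m creep '[[-4,2,0.5,0,0,-8.5],[-3,4,1,0,0,-8.5],[-2,4,1,0,0,-8.5],[0,4.5,0,0,0,-8.5],[0,4.5,0,0,0,-8.5],[0,4.5,0,0,0,0],[0,4.5,0,0,0,0],[0,4.5,0,0,0,0]]'
python3 - <<'E'
from h import *
p=[.58033,.00919,1.64582]
for b in [(-95,92,68),(-95,-92,68),(115,92,68)]: print((proj("scene",w(p,np.array(b)/1e3))[0]-[220,150])*3.3)
print("normal dir",w(p,(1,0,0))-w(p,(0,0,0)))
for a in np.linspace(1.385,0,9): print(a.round(3),w(p,lid(a,(-.195,.01,.005))).round(4))
E
```

```text
clock: 6.4
eef_pos: [0.3676, 0.1658, 0.2914]
tool_rot: [0.652, 0.758, 0.001, -0.0]
ft_force: [1.3, -0.9, 0.1]
grip_width: 0.0002
grasp_force: 0.0
[171.71873637 354.72140835]
[284.79201456 497.2657265 ]
[389.18106164 272.7273128 ]
normal dir [-0.07495331  0.99718704  0.        ]
1.385 [0.5637 0.0971 0.2776]
1.212 [0.5661 0.0645 0.2693]
1.039 [0.5685 0.0338 0.2556]
0.866 [0.5706 0.0059 0.2367]
0.692 [ 0.5724 -0.0184  0.2133]
0.519 [ 0.5739 -0.0382  0.1861]
0.346 [ 0.575  -0.0531  0.1559]
0.173 [ 0.5757 -0.0626  0.1235]
0.0 [ 0.576  -0.0663  0.09  ]
```

```bash
python3 -m creep '[[3,0.5,0,0,0,0],[4,0.5,0,0,0,0],[4,0,0,0,0,0],[4,0,0,0,0,0],[3,0,-0.5,0,0,0],[1.5,0,-0.5,0,0,0],[0,0,0,0,0,0]]'
```

```text
clock: 7.1
eef_pos: [0.5643, 0.1739, 0.2789]
tool_rot: [0.653, 0.757, -0.001, -0.001]
ft_force: [-0.5, 0.2, 0.2]
grip_width: 0.0001
grasp_force: 0.0
```

```bash
python3 -m creep '[[0,-1.5,0,0,0,-4],[0,-1.5,0,0,0,0],[0,-1,0,0,0,0],[0,-1,0,0,0,0],[0,-0.8,0,0,0,0],[0,0,0,0,0,0]]'; python3 -m creep '[[0,-0.6,0,0,0,0],[0,-0.6,-0.1,0,0,0],[0,-0.6,-0.1,0,0,0],[0,0,0,0,0,0]]'
```

```text
clock: 7.7
eef_pos: [0.5634, 0.1141, 0.2816]
tool_rot: [0.68, 0.734, 0.0, 0.0]
ft_force: [1.0, -0.2, 0.1]
grip_width: -0.0002
grasp_force: 0.0
clock: 8.1
eef_pos: [0.5635, 0.0963, 0.279]
tool_rot: [0.679, 0.734, -0.0, 0.0]
ft_force: [0.3, 0.2, -0.5]
grip_width: -0.0001
grasp_force: 0.0
```

```bash
python3 -m creep '[[0,-0.7,-0.3,0,0,0],[0,-0.7,-0.3,0,0,0],[0.1,-0.7,-0.3,0,0,0],[0,0,0,0,0,0]]'
python3 - <<'E'
from h import *
cv2.imwrite("pics/s3.png",np.hstack([cv2.resize(cv2.cvtColor(camera(n),cv2.COLOR_RGB2BGR)[a:a+180,b:b+180],(400,400),interpolation=cv2.INTER_CUBIC) for n,a,b in(("scene",120,240),("side",90,225))]))
E
```

```text
clock: 8.5
eef_pos: [0.5642, 0.0748, 0.2694]
tool_rot: [0.68, 0.734, -0.001, -0.0]
ft_force: [0.1, -0.4, 0.3]
grip_width: -0.0003
grasp_force: 0.0
```

View pics/s3.png

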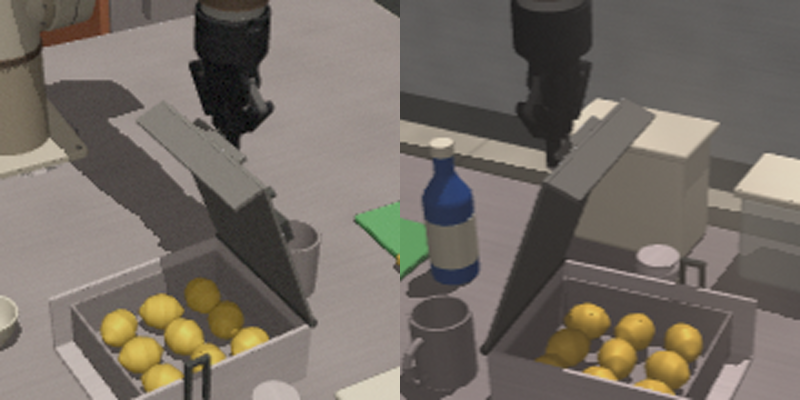

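```bash
python3 -m creep '[[0,-0.75,-0.35,0,0,0],[0,-0.75,-0.35,0,0,0],[0.2,-0.75,-0.35,0,0,0],[0,-0.75,-0.35,0,0,0],[0.2,-0.7,-0.45,0,0,0],[0,-0.7,-0.45,0,0,0],[0,-0.7,-0.5,0,0,0],[0.2,-0.7,-0.5,0,0,0]]'; python3 -m creep '[[0,-0.6,-0.55,0,0,0],[0,-0.6,-0.55,0,0,0],[0.1,-0.6,-0.6,0,0,0],[0,-0.6,-0.6,0,0,0],[0.1,-0.5,-0.65,0,0,0],[0,-0.5,-0.65,0,0,0],[0.1,-0.5,-0.7,0,0,0],[0,-0.5,-0.7,0,0,0]]'
```

```text
clock: 9.4
eef_pos: [0.5702, 0.0175, 0.2368]
tool_rot: [0.679, 0.734, -0.0, -0.0]
ft_force: [-1.3, 0.0, 0.5]
grip_width: -0.0004
grasp_force: 0.6
clock: 10.2
eef_pos: [0.5736, -0.0262, 0.1865]
tool_rot: [0.679, 0.734, 0.0, -0.0]
ft_force: [0.6, 0.8, 0.1]
grip_width: -0.0001
grasp_force: 0.3
```

```bash
python3 -m creep '[[0,-0.35,-0.6,0,0,0],[0,-0.3,-0.6,0,0,0],[0,-0.3,-0.6,0,0,0],[0.1,-0.3,-0.6,0,0,0],[0,-0.25,-0.6,0,0,0],[0,-0.2,-0.6,0,0,0],[0,-0.2,-0.6,0,0,0],[0,-0.15,-0.6,0,0,0]]'; python3 -m creep '[[0,-0.15,-0.5,0,0,0],[0,-0.1,-0.5,0,0,0],[0,-0.1,-0.4,0,0,0],[0,-0.1,-0.4,0,0,0],[0,-0.1,-0.4,0,0,0],[0,0,-0.3,0,0,0],[0,0,-0.3,0,0,0],[0,0,0,0,0,0]]'
```

```text
clock: 11.0
eef_pos: [0.5746, -0.0466, 0.1387]
tool_rot: [0.679, 0.734, -0.0, 0.0]
ft_force: [0.7, 0.5, 1.2]
grip_width: -0.0
grasp_force: 0.2
clock: 11.8
eef_pos: [0.5742, -0.0518, 0.1107]
tool_rot: [0.679, 0.734, -0.0, -0.0]
ft_force: [0.5, 0.9, 0.1]
grip_width: 0.0006
grasp_force: 0.0
```

```bash
python3 -m creep '[[0,0,-0.4,0,0,0],[0,0,-0.4,0,0,0],[0,0,-0.4,0,0,0],[0,0,-0.3,0,0,0],[0,0,-0.2,0,0,0],[0,0,0,0,0,0]]'; python3 -m creep '[[0,0,-0.2,0,0,0],[0,0,-0.2,0,0,0],[0,0,0,0,0,0]]'; python3 -m creep '[[0,0,-0.2,0,0,0],[0,0,-0.2,0,0,0],[0,0,0,0,0,0]]'
```

```text
clock: 12.4
eef_pos: [0.5742, -0.0518, 0.0937]
tool_rot: [0.679, 0.734, -0.0, -0.0]
ft_force: [-0.4, 0.4, 0.2]
grip_width: 0.0003
grasp_force: 0.0
clock: 12.7
eef_pos: [0.5746, -0.0519, 0.0902]
tool_rot: [0.679, 0.734, 0.0, 0.0]
ft_force: [0.5, 0.1, -0.2]
grip_width: -0.0001
grasp_force: 0.0
clock: 13.0
eef_pos: [0.5748, -0.0518, 0.0899]
tool_rot: [0.679, 0.734, 0.001, 0.001]
ft_force: [-6.7, 1.2, 18.3]
grip_width: 0.0
grasp_force: 9.5
```

```bash
python3 -m creep '[[0,0,0.4,0,0,0],[0,0,2,0,0,0],[-3,1,3,0,0,0],[-4,1,3,0,0,0],[-4,0,1,0,0,0],[-4,0,0,0,0,0]]'
python3 - <<'E'
from h import *
im=cv2.cvtColor(camera("scene"),cv2.COLOR_RGB2BGR);cv2.imwrite("pics/s4f.png",im)
im2=cv2.cvtColor(camera("side"),cv2.COLOR_RGB2BGR);cv2.imwrite("pics/s4g.png",im2)
cv2.imwrite("pics/s4.png",np.hstack([cv2.resize(im[200:330,250:380],(400,400),interpolation=cv2.INTER_CUBIC),cv2.resize(im2[170:310,260:400],(400,400),interpolation=cv2.INTER_CUBIC)]))
p=[.58033,.00919,1.64582]
for y in(-.035,-.041,-.065):
  P=w(p,(-.04,y,.119));print(P,(proj("scene",P)[0]-[250,200])*400/130,(proj("side",P)[0]-[260,170])*400/140)
E
```

```text
clock: 13.6
eef_pos: [0.4254, -0.0319, 0.1814]
tool_rot: [0.679, 0.734, 0.001, 0.002]
ft_force: [-0.2, -0.6, -0.2]
grip_width: -0.0
grasp_force: 0.0
[ 0.61822968 -0.02807412  0.119     ] [196.37224582 195.03902224] [247.99835227 143.44460538]
[ 0.6242128 -0.0276244  0.119    ] [200.19650012 199.34324464] [250.41515258 139.80606121]
[ 0.64814529 -0.02582552  0.119     ] [215.77212151 216.873705  ] [259.91024485 125.5109982 ]
```

View pics/s4.png

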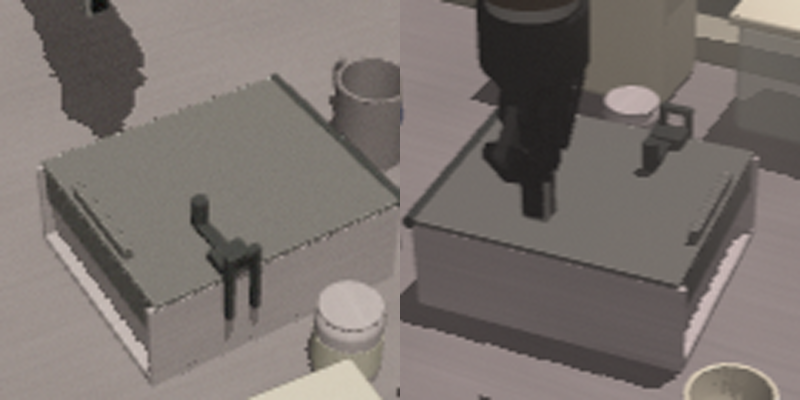

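```bash
python3 -m creep '[[4,0,0,0,0,0],[4,0,0,0,0,0],[4,0.2,-1,0,0,0],[3,0.2,-3,0,0,0],[0,0,-3,0,0,0],[0,0,-1,0,0,0],[0,0,0,0,0,0]]'
```

```text
clock: 14.4
eef_pos: [0.5735, -0.028, 0.0973]
tool_rot: [0.679, 0.734, -0.002, -0.002]
ft_force: [-0.4, -0.1, -0.4]
grip_width: 0.0003
grasp_force: 0.0
```

```bash
python3 -m creep '[[0.8,0,0.5,0,0,0],[0.8,0,0,0,0,0],[0.8,0,0,0,0,0],[0.6,0.1,0,0,0,0],[0,0,0,0,0,0]]'; python3 -m creep '[[0.6,0,0,0,0,0],[0.6,0.1,0,0,0,0],[0.6,0,0,0,0,0],[0,0,0,0,0,0]]'
```

```text
clock: 14.9
eef_pos: [0.6062, -0.027, 0.1051]
tool_rot: [0.679, 0.734, 0.0, 0.0]
ft_force: [0.1, -0.5, -0.4]
grip_width: 0.0001
grasp_force: 0.0
clock: 15.3
eef_pos: [0.6243, -0.0259, 0.1045]
tool_rot: [0.679, 0.734, 0.0, 0.0]
ft_force: [-0.5, 0.3, -0.2]
grip_width: -0.0
grasp_force: 0.0
```

```bash
python3 -m creep '[[0.4,0,0,0,0,0],[0.4,0.05,0,0,0,0],[0,0,0,0,0,0]]'; python3 -m creep '[[0.3,0,0,0,0,0],[0.3,0,0,0,0,0],[0,0,0,0,0,0]]'
```

```text
clock: 15.6
eef_pos: [0.6267, -0.0258, 0.1042]
tool_rot: [0.679, 0.734, -0.004, -0.003]
ft_force: [-13.0, 0.7, 8.3]
grip_width: -0.0002
grasp_force: 6.5
clock: 15.9
eef_pos: [0.6274, -0.0258, 0.104]
tool_rot: [0.679, 0.734, -0.007, -0.007]
ft_force: [-24.6, 0.0, 16.0]
grip_width: -0.0001
grasp_force: 13.2
```

```bash
python3 -m creep '[[-1.5,0,0,0,0,0],[-2,0,1,0,0,0],[-3,0,3,0,0,0],[-4,0,4,0,0,0],[-4,0,2,0,0,0],[-3,0,0,0,0,0],[0,0,0,0,0,0]]'
python3 - <<'E'
from h import *
im=cv2.cvtColor(camera("scene"),cv2.COLOR_RGB2BGR)
im2=cv2.cvtColor(camera("side"),cv2.COLOR_RGB2BGR)
cv2.imwrite("pics/s5.png",np.hstack([cv2.resize(im[200:330,250:380],(400,400),interpolation=cv2.INTER_CUBIC),cv2.resize(im2[170:310,260:400],(400,400),interpolation=cv2.INTER_CUBIC)]))
E
```

```text
clock: 16.6
eef_pos: [0.464, -0.0256, 0.2011]
tool_rot: [0.679, 0.734, 0.0, 0.0]
ft_force: [0.2, -0.8, 0.3]
grip_width: -0.0
grasp_force: 0.0
```

View pics/s5.png

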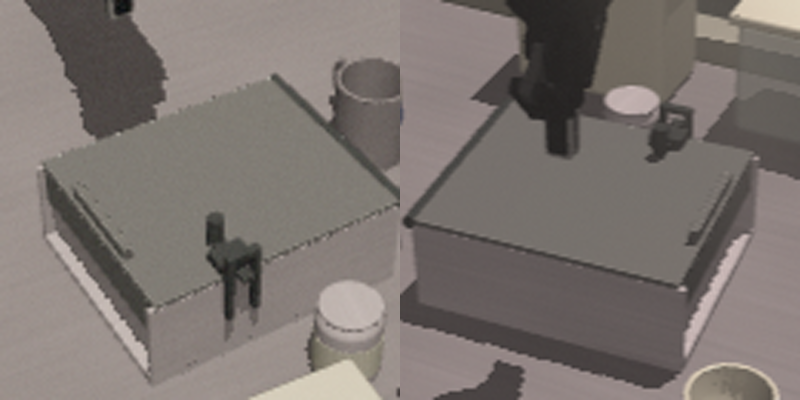

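The knob's top is now at about (215, 217) in the scene crop. The predicted position for a fully home bolt was (215.8, 216.9). The lid lies flat and the bystanders in view haven't moved.

```bash
python3 -c "
from workcell import ticket;print(ticket.job_done())"
```

```text
the job is handed in; nothing more can be done
None
```

The pan is pushed in against the back, the lid is closed flat and the bolt is fully home in its keeper; the job was handed in at about 16.7 s of the 58 s allowed, and its verdict was not shown.

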